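Clamp the griddle in its holder with the cam lever

TASK

The square metal griddle lies in one of the two work holders on the counter. By its black handle, slide that holder's stop along until it rests against the griddle, then flip the same holder's cam lever over centre and press it fully down so that the stop is clamped, leaving the griddle sitting where it is.

Things in the scene. Friction and masses are not known exactly. Their poses are not given: they have to be found in the camera images.
- stop_handle (a point): On the griddle holder's sliding stop: an upright 60 mm wide steel plate, top 58 mm up, on a 16 mm rod. The point is on the axis of the plate's upright black handle (diameter 18, top 112 mm up), 86 mm above the counter: grip here. x = level slide direction to the griddle, z up; plate face 8 mm ahead in x. Slides with 2 N, stays put, starts 30-60 mm short; fixed once clamped.
- lever_tip (a point): Middle of the free end of that holder's cam lever: aluminium bar 95 mm long from its pivot, 28 wide, 10 thick. Pivot 62 mm above the counter, over the rod, between steel cheeks (tops 74 mm up) behind the stop. x = along the rod to the griddle; z = pivot to tip. Open it leans to the handle's +y; push it over the rod to -y and down until nearly level, tip point 70 mm up.
- griddle_holder_cam (a joint): That lever's angle, rad: 0 leans 0.61 to +y of upright (end stop), 0.61 upright, 2.09 fully down, pointing to -y (end stop). Starts at 0 to 0.25; light friction. From about 0.9 the cam bears on the rod and resists, up to 4 N at the tip, until dead centre at 1.65; beyond that it holds itself shut.
- griddle: Square ribbed aluminium griddle 180 x 180 x 28 mm, 0.9 kg, wire loops on two sides. Origin: centre of its underside, 8 mm above the counter; z up, x = slide direction away from the stop, near edge 90 mm before the origin. Lies loose on the holder's grey board, far edge at a fixed steel fence. The other, like holder carries a plain wooden board instead.

How it is judged:
By the outcome, as a careful person would: the job done as asked, in the order asked, and still so for the second after the job is handed in, with the robot touching nothing.
It also fails if it takes over 48 s, if anything falls off the work surface, if the arm or the gripper's body presses on something with over 40 N, if the wrist force passes 120 N, or if a joint passes its speed limit or range.

ROBOT

A 6-joint arm with a two-finger parallel gripper is mounted at the origin on the work surface. World frame = base frame: x ahead of the robot, y to its left, z up, the work surface at z = 0. Lengths are in m, angles in rad, forces in N, time in s.
With the tool pointing down it reaches from about 0.25 to 0.725 m from the base axis. Payload 4 kg.
Tool frame: the origin (TCP) lies midway between the tips of the shut fingers; the grasp point (between the pads) lies 19 mm behind it; z points along the fingers, y is the line along which they close (so a half turn about z gives the same grasp; the last joint's range is limited). The gripper opens to 85 mm and grips with 20 to 120 N. Pads are 22 mm wide; open, the fingers measure 114 mm over their backs; the gripper's body (76 mm by 85 mm) begins 54 mm behind the grasp point. The pads swing forward as they close: fully open they stand 13 mm farther back than shut.
Start: joints at [1.251, 0.241, 0.005, 1.335, 0, 1.571], TCP at [0.157, 0.475, 0.231] pointing down, gripper open.
Joint ranges: [-2.72, 2.72], [-1.05, 1.87], [-1.09, 1.28], [-1.99, 2.15], [-1.42, 1.44], [-3.14, 3.14]. Speed limits (rad/s): [2.79, 2.79, 3.14, 3.14, 3.14, 3.14].

INTERFACE

Orientations are given as a unit quaternion [x, y, z, w].
In Python, from workcell import bot, camera, job_done gives the robot as it stands.
- The arm moves only by the tool carry_out, never from a script. Its argument "plan" is a list of rows, each an object of numbers: "dx", "dy", "dz": the shift along the tool's x, y, z in mm; "twist": the turn about the tool's z in degrees; "fingers": the closure, from -1 (fully open) to 1 (shut). In form: [{"dx": .., "dy": .., "dz": .., "twist": .., "fingers": ..}, ...]. A call has exactly 5 rows; each row is the pose to reach, as a shift and turn from the pose commanded when the call began, along the tool's axes at that moment; what a row does not reach only later rows make up. A row lasts 1/12 s, in which the tool goes at most 41.7 mm and 7.16 degrees, less where a joint would pass 70% of its speed; a pose out of reach is approached as far as the arm can. A call with a gripper value outside its range is refused whole. The fingers move at their own pace and stop on an object; the grip force is fixed at half the most. Time passes only in rows, so rows that repeat a pose let the fingers close, or fill a call up. It gives the time, the measured TCP pose, the force, the opening and the grip force at its end, in the units of the state.
- bot.get_obs(): the state, without advancing time (a new reading comes with each control period).
- camera(name): name is "scene" or "top"; returns a dict with "image" (480x640x3 uint8, red, green, blue), "intrinsics" (3x3 intrinsics, pixels), "eye" and "attitude" of the camera in the world. Camera axes: x right, y down, z forward; pixel columns grow to the right and rows downward; lengths in m; the calibration is good to about 2 mm. A picture is of the moment at which its call begins. There is no depth.
- job_done(): hands the job in; it is judged then, once.
The state is a dict: "clock": time; "joint_pos": joint angles; "joint_vel": joint speeds; "tau": joint torques, N m; "eef_pos": TCP position; "tool_rot": TCP orientation; "ft_force": force on the tool from outside, world axes, zero at the start; "ft_torque": the same for the moment, N m; "grip_width": finger opening in m; "grasp_force": force on a finger pad.
Only numpy, scipy, OpenCV 4.12 (cv2) and the standard library are available. Lean on these libraries where they do the work, as an engineer would, in place of code of your own. Each camera call takes 0.05 s, during which the arm holds its last target. There are 200 camera calls.

## Working session

There is one attempt and no reset: what is moved stays moved. The work goes in short steps, Python scripts to look and compute and a tool call to move; the robot and the scene stay as the last step left them, time stands still between calls to the robot, and variables do not carry over. Pictures are saved under pics/ and viewed, at most 10 in all, crops included, and the job is handed in when it is done.

Besides the shell and the picture viewer there is one more tool, called after ">>>" as name(argument=value, ...), one argument or row to a line, values as JSON. carry_out: Moves the arm, as the interface text tells. Its arguments: {"type":"object","properties":{"plan":{"type":"array","items":{"type":"object","properties":{"dx":{"type":"number"},"dy":{"type":"number"},"dz":{"type":"number"},"twist":{"type":"number"},"fingers":{"type":"number"}}}}},"required":["plan"]}

```bash
mkdir -p pics; ls; cat > h.py <<'E'
import numpy as np, cv2
from workcell import bot, camera
from scipy.spatial.transform import Rotation as R
def rot(c):
    a=np.array(c["attitude"],float)
    return a if a.shape==(3,3) else R.from_quat(a).as_matrix()
def ray(c,u,v):
    K=np.array(c["intrinsics"]); d=rot(c)@np.linalg.solve(K,[u,v,1.]); return np.array(c["eye"]),d
def onz(c,u,v,z):
    e,d=ray(c,u,v); return e+d*(z-e[2])/d[2]
def proj(c,p):
    K=np.array(c["intrinsics"]); q=K@(rot(c).T@(np.array(p)-np.array(c["eye"]))); return q[:2]/q[2]
def tri(c1,p1,c2,p2):
    e1,d1=ray(c1,*p1); e2,d2=ray(c2,*p2); s,t=np.linalg.lstsq(np.c_[d1,-d2],e2-e1,rcond=None)[0]
    a,b=e1+s*d1,e2+t*d2; return (a+b)/2,np.linalg.norm(a-b)
def save(c,n): cv2.imwrite(n,c["image"][:,:,::-1])
E
python3 - <<'E'
from h import *
for n in("scene","top"):
    c=camera(n); save(c,f"pics/{n}0.png"); print(n,c["eye"],c["attitude"],c["intrinsics"])
print(bot.get_obs())
E
```

```text
pics
scene [ 0.9715486  -0.44294148  0.86448949] [ 0.88952153  0.30727021 -0.106823   -0.32081975] [[452.40831029   0.         322.86005084]
 [  0.         452.40831029 240.30103153]
 [  0.           0.           1.        ]]
top [0.45913845 0.04011235 0.94545063] [-0.69584313  0.71202478 -0.06811935  0.06467455] [[511.70371585   0.         318.08170299]
 [  0.         511.70371585 236.48948425]
 [  0.           0.           1.        ]]
{'clock': 0.1, 'joint_pos': array([1.25099879e+00, 2.41327724e-01, 3.82630916e-03, 1.33517592e+00,
       2.03663916e-05, 1.57080153e+00]), 'joint_vel': array([ 0.00041806, -0.0016817 ,  0.00472905, -0.00079061, -0.00074498,
        0.00083604]), 'tau': array([ 3.14935769e-04, -3.73136866e+01,  2.53011024e+01,  1.08651703e-02,
        4.78458003e-05, -2.79413250e-06]), 'eef_pos': array([0.15700154, 0.47410862, 0.23049446]), 'tool_rot': array([ 1.59220778e-01,  9.87242553e-01, -9.26886176e-04, -1.59796413e-04]), 'ft_force': array([-0.53749881, -0.64923859, -0.04100986]), 'ft_torque': array([-0.04054899, -0.00575403, -0.02354595]), 'grasp_force': 0.0, 'grip_width': 0.08530559075333505}
```

View pics/scene0.png

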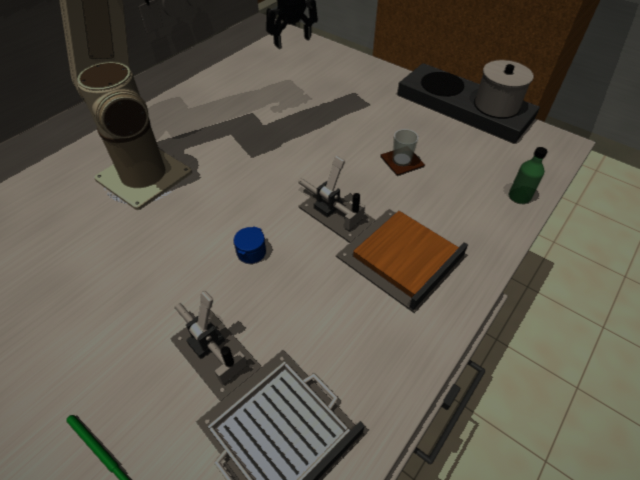

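View pics/top0.png

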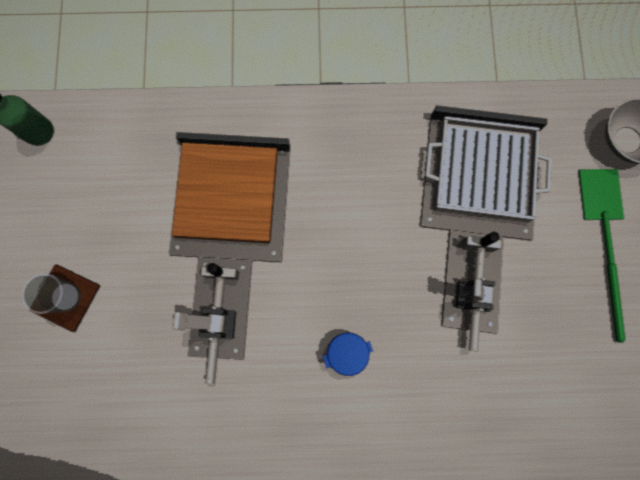

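The scene view shows the griddle holder at lower left: handle near (228,355), lever tip near (207,297). In the top view it is on the right: handle near (490,239), lever near (483,295). I'll zoom in on both views in one composite picture.

```bash
python3 - <<'E'
from h import *
a=cv2.imread("pics/scene0.png")[280:400,165:265]; b=cv2.imread("pics/top0.png")[220:340,435:535]
cv2.imwrite("pics/z1.png",np.hstack([cv2.resize(x,(400,480),interpolation=cv2.INTER_CUBIC) for x in(a,b)]))
E
```

```text
(no output)
```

View pics/z1.png

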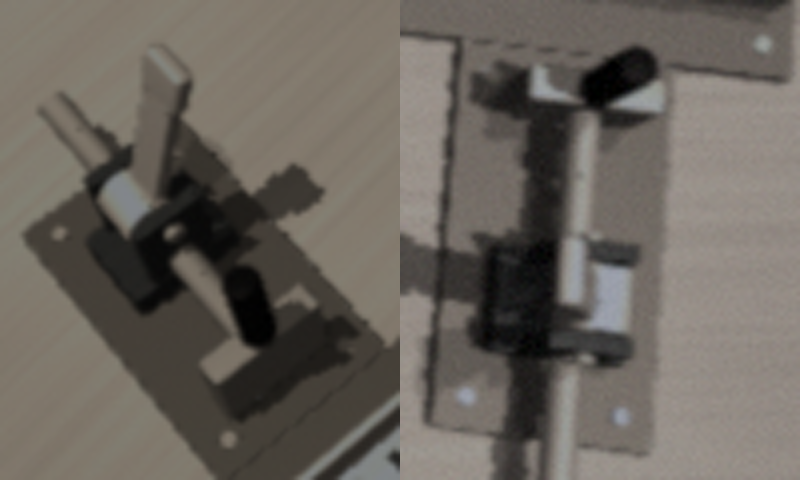

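```bash
cat >> h.py <<'E'
def zs(x,y): return (x/4+165,y/4+280)
def zt(x,y): return ((x-400)/4+435,y/4+220)
E
python3 - <<'E'
from h import *
s=camera("scene");t=camera("top")
print("handle top",tri(s,zs(243,273),t,zt(640,64)))
print("handle top rays z=.112",onz(s,*zs(243,273),.112),onz(t,*zt(640,64),.112))
print("tip",tri(s,zs(167,70),t,zt(573,273)))
def dirn(a,b,z):
    d=onz(t,*b,z)-onz(t,*a,z); return np.degrees(np.arctan2(d[1],d[0]))
print("base edge L,R,rod",dirn(zt(428,425),zt(458,40),.004),dirn(zt(650,452),zt(672,75),.004),dirn(zt(558,470),zt(585,120),.04))
# griddle & grey board edges by masks
hsv=cv2.cvtColor(t["image"],cv2.COLOR_RGB2HSV); g=t["image"].astype(int)
roi=np.zeros(g.shape[:2],np.uint8); roi[100:230,415:560]=1
m=((hsv[:,:,2]>135)&(hsv[:,:,1]<60)&(roi>0)).astype(np.uint8)
m[:, :436]=0;m[:,538:]=0
m=cv2.morphologyEx(m,cv2.MORPH_CLOSE,np.ones((9,9)))
cs=max(cv2.findContours(m,0,1)[0],key=cv2.contourArea); bx=cv2.boxPoints(cv2.minAreaRect(cs)); print(bx)
P=np.array([onz(t,*p,.036) for p in bx]);print(P,np.linalg.norm(P-np.roll(P,1,0),axis=1))
# handle black mask both
for c,r in((s,(340,372,215,240)),(t,(230,250,478,502))):
    v=c["image"].max(2); mm=np.zeros_like(v); mm[r[0]:r[1],r[2]:r[3]]=(v[r[0]:r[1],r[2]:r[3]]<40)
    n,l,st,ce=cv2.connectedComponentsWithStats(mm); i=1+np.argmax(st[1:,4]); print(st[i],ce[i])
E
```

```text
handle top (array([ 0.61200531, -0.25801343,  0.1141533 ]), np.float64(0.0016710095918995346))
handle top rays z=.112 [ 0.61159022 -0.25690014  0.112     ] [ 0.61186215 -0.25943907  0.112     ]
tip (array([ 0.52385606, -0.21439484,  0.14276854]), np.float64(0.0009371043174582659))
base edge L,R,rod -8.42685976064149 -8.460766540419938 -9.071100166375016
[[427.21768 216.18613]
 [439.26974 115.75237]
 [549.0095  128.92114]
 [536.9574  229.35489]]
[[ 0.66533436 -0.16626433  0.036     ]
 [ 0.85986556 -0.2014476   0.036     ]
 [ 0.82884586 -0.40683873  0.036     ]
 [ 0.63632176 -0.3640903   0.036     ]] [0.1999421  0.19768726 0.20772034 0.19721297]
[215 340  25  32 333] [227.72672673 355.94894895]
[480 232  19  18 181] [488.68508287 239.51381215]
```

```bash
cat >> h.py <<'E'
D=np.array([np.cos(np.radians(-8.6)),np.sin(np.radians(-8.6)),0]); N=np.array([-D[1],D[0],0])
H0=np.array([.6118,-.258,.086])
def go(p,yaw=None):
    "shift mm and twist deg for TCP to p, tool y at yaw deg"
    o=bot.get_obs(); M=R.from_quat(o["tool_rot"]).as_matrix(); y=np.degrees(np.arctan2(M[1,1],M[0,1]))
    print("now",o["eef_pos"].round(4),"yaw",y.round(2),"tilt",np.degrees(np.arccos(-M[2,2])).round(2),"shift",(M.T@(np.array(p)-o["eef_pos"])*1e3).round(1),"twist",None if yaw is None else round(y-yaw,1),"t",o["clock"])
E
python3 - <<'E'
from h import *
t=camera("top")
for p in((437,212),(485,216),(530,219)):
    q=onz(t,*p,.036); print(q,"along",(q-H0)@D,"lat",(q-H0)@N)
go(H0+[0,0,.12],-8.6)
E
```

```text
[ 0.67276559 -0.18463838  0.036     ] along 0.049309958237578506 lat 0.08165327957785401
[ 0.66329657 -0.27176162  0.036     ] along 0.05297541178991151 lat -0.005906333900969172
[ 0.6558385  -0.35338466  0.036     ] along 0.05780672640691242 lat -0.08772687815958509
now [0.1571 0.4744 0.2308] yaw 71.68 tilt 0.06 shift [-661.9 -552.2   25.4] twist 80.3 t 0.25
```

>>> carry_out(
  plan=[
    {"dx": -30,"dy": -25,"dz": 0,"twist": 6,"fingers": -1},
    {"dx": -60,"dy": -50,"dz": 0,"twist": 12,"fingers": -1},
    {"dx": -90,"dy": -75,"dz": 0,"twist": 18,"fingers": -1},
    {"dx": -120,"dy": -100,"dz": 0,"twist": 24,"fingers": -1},
    {"dx": -150,"dy": -125,"dz": 0,"twist": 30,"fingers": -1},
  ],
)

```text
clock: 0.67
eef_pos: [0.2606, 0.3073, 0.2312]
tool_rot: [0.411, 0.912, 0.0, 0.0]
ft_force: [1.2, -0.3, 0.1]
grip_width: 0.0856
grasp_force: 0.0
```

```bash
python3 -c "
from h import *
go(H0+[0,0,.12],-8.6)"
```

```text
now [0.2606 0.3073 0.2312] yaw 41.44 tilt 0.01 shift [-656.2 -110.9   25.3] twist 50.0 t 0.6667
```

>>> carry_out(
  plan=[
    {"dx": -38,"dy": -6,"dz": 0,"twist": 6,"fingers": -1},
    {"dx": -76,"dy": -13,"dz": 0,"twist": 12,"fingers": -1},
    {"dx": -114,"dy": -19,"dz": 0,"twist": 18,"fingers": -1},
    {"dx": -152,"dy": -26,"dz": 0,"twist": 24,"fingers": -1},
    {"dx": -190,"dy": -32,"dz": 0,"twist": 30,"fingers": -1},
  ],
)

```text
clock: 1.08
eef_pos: [0.3632, 0.1438, 0.2315]
tool_rot: [0.633, 0.774, 0.0, 0.0]
ft_force: [0.5, 0.8, 0.9]
grip_width: 0.0852
grasp_force: 0.0
```

>>> carry_out(
  plan=[
    {"dx": -36,"dy": 13,"dz": 0,"twist": 4,"fingers": -1},
    {"dx": -72,"dy": 27,"dz": 0,"twist": 8,"fingers": -1},
    {"dx": -108,"dy": 40,"dz": 0,"twist": 12,"fingers": -1},
    {"dx": -144,"dy": 54,"dz": 0,"twist": 16,"fingers": -1},
    {"dx": -180,"dy": 67,"dz": 0,"twist": 20,"fingers": -1},
  ],
)

```text
clock: 1.5
eef_pos: [0.4655, -0.019, 0.2314]
tool_rot: [0.758, 0.652, 0.0, 0.0]
ft_force: [0.6, 0.4, 0.1]
grip_width: 0.0851
grasp_force: 0.0
```

```bash
python3 -c "
from h import *
go(H0+[0,0,.12],-8.6)"
```

```text
now [ 0.4655 -0.019   0.2314] yaw -8.55 tilt 0.03 shift [-214.6  180.2   25.4] twist 0.0 t 1.5
```

>>> carry_out(
  plan=[
    {"dx": -30,"dy": 25,"dz": 0,"twist": 0,"fingers": -1},
    {"dx": -60,"dy": 50,"dz": 0,"twist": 0,"fingers": -1},
    {"dx": -90,"dy": 75,"dz": 0,"twist": 0,"fingers": -1},
    {"dx": -120,"dy": 100,"dz": 0,"twist": 0,"fingers": -1},
    {"dx": -150,"dy": 125,"dz": 0,"twist": 0,"fingers": -1},
  ],
)

```text
clock: 1.92
eef_pos: [0.5673, -0.1855, 0.231]
tool_rot: [0.757, 0.654, -0.0, -0.0]
ft_force: [0.2, 0.6, 0.3]
grip_width: 0.0857
grasp_force: 0.0
```

>>> carry_out(
  plan=[
    {"dx": -25,"dy": 20,"dz": 0,"twist": 0,"fingers": -1},
    {"dx": -50,"dy": 40,"dz": 0,"twist": 0,"fingers": -1},
    {"dx": -65,"dy": 55,"dz": 0,"twist": 0,"fingers": -1},
    {"dx": -65,"dy": 55,"dz": 20,"twist": 0,"fingers": -1},
    {"dx": -65,"dy": 55,"dz": 20,"twist": 0,"fingers": -1},
  ],
)

```text
clock: 2.33
eef_pos: [0.6106, -0.2567, 0.2067]
tool_rot: [0.757, 0.653, -0.001, -0.003]
ft_force: [0.1, 1.1, -0.7]
grip_width: 0.0854
grasp_force: 0.0
```

```bash
python3 - <<'E'
from h import *
go(H0+[0,0,-.019],-8.6)
s=camera("scene");t=camera("top")
for c in (s,t): print(proj(c,H0+[0,0,.026]))
a=s["image"][270:410,150:290]; b=t["image"][200:340,420:560]
cv2.imwrite("pics/z2.png",np.hstack([cv2.resize(x,(400,400),interpolation=cv2.INTER_CUBIC) for x in(a,b)])[:,:,::-1])
E
```

```text
now [ 0.6106 -0.2567  0.2067] yaw -8.43 tilt 0.37 shift [ -1.3   2.2 139.7] twist 0.2 t 2.3333
[225.38950381 348.76076305]
[494.13864831 236.05611442]
```

View pics/z2.png

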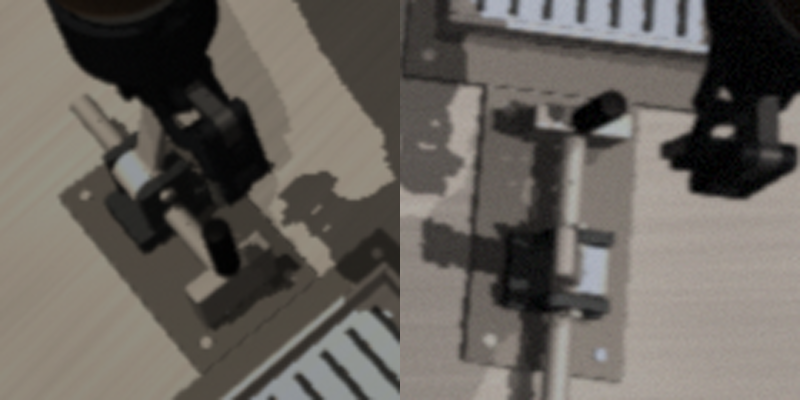

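```bash
python3 - <<'E'
from h import *
s=camera("scene");t=camera("top"); o=bot.get_obs(); T=o["eef_pos"]; print(T)
for k in(-.05,0,.05):
  for z in (.013,.06):
    p=T+k*D+[0,0,z]; u=proj(s,p);v=proj(t,p); print(k,z,(u-[150,270])*400/140,(v-[420,200])*400/140+[400,0])
E
```

```text
[ 0.61156602 -0.25518226  0.21201763]
-0.05 0.013 [136.95413006  75.40290411] [677.17656285 158.72169761]
-0.05 0.06 [119.4399452   29.39904952] [715.88070218 143.58474158]
0 0.013 [186.78736075 130.49195861] [682.54984387  61.55574571]
0 0.06 [171.30607798  85.85201628] [721.09279092  40.14003618]
0.05 0.013 [239.86273534 189.16510028] [687.78954495 -33.1946573 ]
0.05 0.06 [226.72966347 146.17704267] [726.16677762 -60.56374794]
```

>>> carry_out(
  plan=[
    {"dx": -3,"dy": 0,"dz": 25,"twist": 0,"fingers": -1},
    {"dx": -3,"dy": 0,"dz": 55,"twist": 0,"fingers": -1},
    {"dx": -3,"dy": 0,"dz": 85,"twist": 0,"fingers": -1},
    {"dx": -3,"dy": 0,"dz": 115,"twist": 0,"fingers": -1},
    {"dx": -3,"dy": 0,"dz": 143,"twist": 0,"fingers": -1},
  ],
)

```text
clock: 2.95
eef_pos: [0.6117, -0.258, 0.0687]
tool_rot: [0.756, 0.654, 0.0, 0.001]
ft_force: [-0.0, 0.5, -0.9]
grip_width: 0.0852
grasp_force: 0.0
```

>>> carry_out(
  plan=[
    {"dx": 0,"dy": 0,"dz": 0,"twist": 0,"fingers": -1},
    {"dx": 0,"dy": 0,"dz": 0,"twist": 0,"fingers": 0},
    {"dx": 0,"dy": 0,"dz": 0,"twist": 0,"fingers": 0.4},
    {"dx": 0,"dy": 0,"dz": 0,"twist": 0,"fingers": 1},
    {"dx": 0,"dy": 0,"dz": 0,"twist": 0,"fingers": 1},
  ],
)

```text
clock: 3.37
eef_pos: [0.6131, -0.2595, 0.0714]
tool_rot: [0.756, 0.654, 0.001, 0.002]
ft_force: [-0.2, -0.9, 0.5]
grip_width: 0.0384
grasp_force: 0.0
```

>>> carry_out(
  plan=[
    {"dx": 0,"dy": 0,"dz": 0,"twist": 0,"fingers": 1},
    {"dx": 0,"dy": 0,"dz": 0,"twist": 0,"fingers": 1},
    {"dx": 0,"dy": 0,"dz": 0,"twist": 0,"fingers": 1},
    {"dx": 0,"dy": 0,"dz": 0,"twist": 0,"fingers": 1},
    {"dx": 0,"dy": 0,"dz": 0,"twist": 0,"fingers": 1},
  ],
)

```text
clock: 3.78
eef_pos: [0.6122, -0.2592, 0.0702]
tool_rot: [0.757, 0.654, 0.001, 0.001]
ft_force: [-0.4, 0.5, 5.7]
grip_width: 0.0166
grasp_force: 58.3
```

>>> carry_out(
  plan=[
    {"dx": 0,"dy": 5,"dz": 0,"twist": 0,"fingers": 1},
    {"dx": 0,"dy": 12,"dz": 0,"twist": 0,"fingers": 1},
    {"dx": 0,"dy": 20,"dz": 0,"twist": 0,"fingers": 1},
    {"dx": 0,"dy": 27,"dz": 0,"twist": 0,"fingers": 1},
    {"dx": 0,"dy": 32,"dz": 0,"twist": 0,"fingers": 1},
  ],
)

```text
clock: 4.2
eef_pos: [0.6438, -0.264, 0.0702]
tool_rot: [0.757, 0.654, 0.0, 0.001]
ft_force: [-1.9, -0.3, 7.1]
grip_width: 0.0164
grasp_force: 58.9
```

>>> carry_out(
  plan=[
    {"dx": 0,"dy": 0,"dz": 0,"twist": 0,"fingers": 1},
    {"dx": 0,"dy": 0,"dz": 0,"twist": 0,"fingers": 1},
    {"dx": 0,"dy": 0,"dz": 0,"twist": 0,"fingers": 1},
    {"dx": 0,"dy": 0,"dz": 0,"twist": 0,"fingers": 1},
    {"dx": 0,"dy": 0,"dz": 0,"twist": 0,"fingers": 1},
  ],
)

```text
clock: 4.62
eef_pos: [0.6446, -0.2641, 0.0702]
tool_rot: [0.757, 0.654, 0.001, 0.002]
ft_force: [1.6, 0.1, 4.7]
grip_width: 0.0165
grasp_force: 58.8
```

```bash
python3 - <<'E'
from h import *
s=camera("scene");t=camera("top"); o=bot.get_obs(); T=o["eef_pos"]; print(T,(T-H0)@D,(T-H0)@N,o["ft_force"]@D,o["ft_force"]@N,o["ft_force"])
a=s["image"][320:460,190:330]; b=t["image"][170:270,430:530]
cv2.imwrite("pics/z3.png",np.hstack([cv2.resize(x,(400,400),interpolation=cv2.INTER_CUBIC) for x in(a,b)])[:,:,::-1])
E
```

```text
[ 0.64459029 -0.26408536  0.07021332] 0.033331589512795176 -0.0011136315760460383 2.0655389521215497 -0.5395693020660483 [ 1.96163014 -0.84237367  4.750206  ]
```

View pics/z3.png

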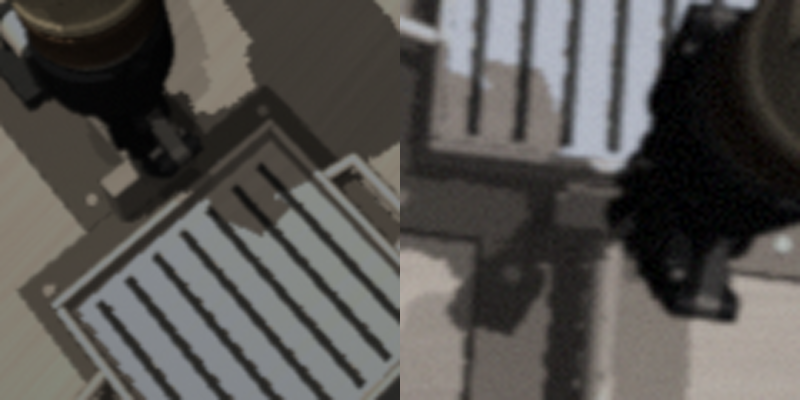

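The stop has slid 33 mm with almost no side force. The views show its plate edge just short of the griddle edge, with about 10 mm left. From here I advance slowly and watch the force.

>>> carry_out(
  plan=[
    {"dx": 0,"dy": 1,"dz": 0,"twist": 0,"fingers": 1},
    {"dx": 0,"dy": 2,"dz": 0,"twist": 0,"fingers": 1},
    {"dx": 0,"dy": 3,"dz": 0,"twist": 0,"fingers": 1},
    {"dx": 0,"dy": 4,"dz": 0,"twist": 0,"fingers": 1},
    {"dx": 0,"dy": 5,"dz": 0,"twist": 0,"fingers": 1},
  ],
)

```text
clock: 5.13
eef_pos: [0.6482, -0.2647, 0.0702]
tool_rot: [0.757, 0.654, 0.0, 0.001]
ft_force: [-2.1, 0.2, 7.4]
grip_width: 0.0166
grasp_force: 58.9
```

>>> carry_out(
  plan=[
    {"dx": 0,"dy": 0.5,"dz": 0,"twist": 0,"fingers": 1},
    {"dx": 0,"dy": 1,"dz": 0,"twist": 0,"fingers": 1},
    {"dx": 0,"dy": 1.5,"dz": 0,"twist": 0,"fingers": 1},
    {"dx": 0,"dy": 2,"dz": 0,"twist": 0,"fingers": 1},
    {"dx": 0,"dy": 2.5,"dz": 0,"twist": 0,"fingers": 1},
  ],
)

```text
clock: 5.55
eef_pos: [0.6507, -0.265, 0.0702]
tool_rot: [0.757, 0.654, 0.0, 0.001]
ft_force: [-2.1, 0.7, 6.7]
grip_width: 0.0164
grasp_force: 58.9
```

>>> carry_out(
  plan=[
    {"dx": 0,"dy": 0.4,"dz": 0,"twist": 0,"fingers": 1},
    {"dx": 0,"dy": 0.8,"dz": 0,"twist": 0,"fingers": 1},
    {"dx": 0,"dy": 1.2,"dz": 0,"twist": 0,"fingers": 1},
    {"dx": 0,"dy": 1.6,"dz": 0,"twist": 0,"fingers": 1},
    {"dx": 0,"dy": 2,"dz": 0,"twist": 0,"fingers": 1},
  ],
)

```text
clock: 5.97
eef_pos: [0.6527, -0.2653, 0.0702]
tool_rot: [0.757, 0.654, 0.0, 0.001]
ft_force: [-1.8, 0.2, 7.0]
grip_width: 0.017
grasp_force: 58.9
```

>>> carry_out(
  plan=[
    {"dx": 0,"dy": 0.4,"dz": 0,"twist": 0,"fingers": 1},
    {"dx": 0,"dy": 0.8,"dz": 0,"twist": 0,"fingers": 1},
    {"dx": 0,"dy": 1.2,"dz": 0,"twist": 0,"fingers": 1},
    {"dx": 0,"dy": 1.6,"dz": 0,"twist": 0,"fingers": 1},
    {"dx": 0,"dy": 2,"dz": 0,"twist": 0,"fingers": 1},
  ],
)

```text
clock: 6.38
eef_pos: [0.6546, -0.2656, 0.0702]
tool_rot: [0.757, 0.654, 0.0, 0.001]
ft_force: [-1.6, 0.7, 7.2]
grip_width: 0.0165
grasp_force: 58.9
```

>>> carry_out(
  plan=[
    {"dx": 0,"dy": 0.3,"dz": 0,"twist": 0,"fingers": 1},
    {"dx": 0,"dy": 0.6,"dz": 0,"twist": 0,"fingers": 1},
    {"dx": 0,"dy": 0.9,"dz": 0,"twist": 0,"fingers": 1},
    {"dx": 0,"dy": 1.2,"dz": 0,"twist": 0,"fingers": 1},
    {"dx": 0,"dy": 1.5,"dz": 0,"twist": 0,"fingers": 1},
  ],
)

```text
clock: 6.8
eef_pos: [0.6561, -0.2658, 0.0702]
tool_rot: [0.757, 0.654, 0.0, 0.001]
ft_force: [-2.4, -0.8, 7.2]
grip_width: 0.0166
grasp_force: 58.9
```

>>> carry_out(
  plan=[
    {"dx": 0,"dy": 0.3,"dz": 0,"twist": 0,"fingers": 1},
    {"dx": 0,"dy": 0.6,"dz": 0,"twist": 0,"fingers": 1},
    {"dx": 0,"dy": 0.9,"dz": 0,"twist": 0,"fingers": 1},
    {"dx": 0,"dy": 1.2,"dz": 0,"twist": 0,"fingers": 1},
    {"dx": 0,"dy": 1.5,"dz": 0,"twist": 0,"fingers": 1},
  ],
)

```text
clock: 7.22
eef_pos: [0.6576, -0.2661, 0.0702]
tool_rot: [0.757, 0.654, 0.0, 0.001]
ft_force: [-2.2, 0.4, 7.0]
grip_width: 0.0162
grasp_force: 58.9
```

```bash
python3 - <<'E'
from h import *
t=camera("top"); o=bot.get_obs(); T=o["eef_pos"]; print(T,(T-H0)@D,(T-H0)@N,o["ft_force"])
old=cv2.imread("pics/top0.png")[110:250,420:560]; b=t["image"][110:250,420:560][:,:,::-1]
cv2.imwrite("pics/z4.png",np.hstack([cv2.resize(x,(400,400),interpolation=cv2.INTER_CUBIC) for x in(old,b)]))
E
```

```text
[ 0.65763836 -0.26609418  0.07019405] 0.046533341105509586 -0.0011487162839661695 [-2.26909128  0.22669207  7.84841122]
```

View pics/z4.png

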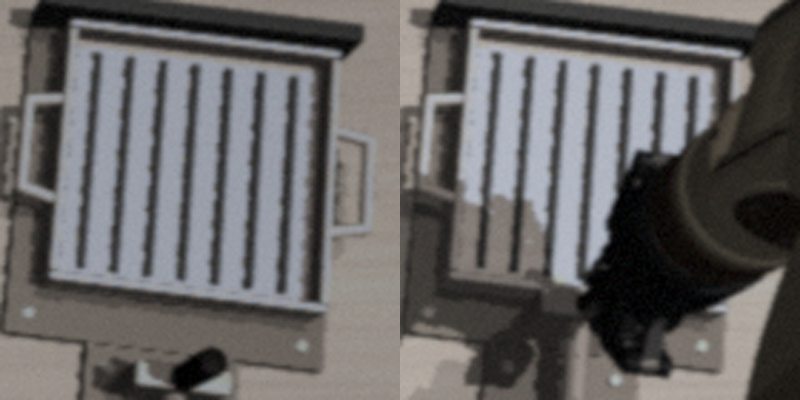

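The griddle hasn't moved, and its near edge at zoom (52,280)–(325,308) is a little farther away than I first measured. I'll keep creeping until the force rises.

>>> carry_out(
  plan=[
    {"dx": 0,"dy": 0.3,"dz": 0,"twist": 0,"fingers": 1},
    {"dx": 0,"dy": 0.6,"dz": 0,"twist": 0,"fingers": 1},
    {"dx": 0,"dy": 0.9,"dz": 0,"twist": 0,"fingers": 1},
    {"dx": 0,"dy": 1.2,"dz": 0,"twist": 0,"fingers": 1},
    {"dx": 0,"dy": 1.5,"dz": 0,"twist": 0,"fingers": 1},
  ],
)

```text
clock: 7.68
eef_pos: [0.6591, -0.2663, 0.0702]
tool_rot: [0.757, 0.654, 0.0, 0.001]
ft_force: [-2.2, -0.2, 7.0]
grip_width: 0.0164
grasp_force: 58.9
```

>>> carry_out(
  plan=[
    {"dx": 0,"dy": 0.3,"dz": 0,"twist": 0,"fingers": 1},
    {"dx": 0,"dy": 0.6,"dz": 0,"twist": 0,"fingers": 1},
    {"dx": 0,"dy": 0.9,"dz": 0,"twist": 0,"fingers": 1},
    {"dx": 0,"dy": 1.2,"dz": 0,"twist": 0,"fingers": 1},
    {"dx": 0,"dy": 1.5,"dz": 0,"twist": 0,"fingers": 1},
  ],
)

```text
clock: 8.1
eef_pos: [0.6606, -0.2665, 0.0702]
tool_rot: [0.757, 0.654, 0.0, 0.001]
ft_force: [-1.7, -1.0, 6.6]
grip_width: 0.0167
grasp_force: 58.9
```

>>> carry_out(
  plan=[
    {"dx": 0,"dy": 0.3,"dz": 0,"twist": 0,"fingers": 1},
    {"dx": 0,"dy": 0.6,"dz": 0,"twist": 0,"fingers": 1},
    {"dx": 0,"dy": 0.9,"dz": 0,"twist": 0,"fingers": 1},
    {"dx": 0,"dy": 1.2,"dz": 0,"twist": 0,"fingers": 1},
    {"dx": 0,"dy": 1.5,"dz": 0,"twist": 0,"fingers": 1},
  ],
)

```text
clock: 8.52
eef_pos: [0.6617, -0.2667, 0.0702]
tool_rot: [0.757, 0.654, -0.0, 0.001]
ft_force: [-3.5, 1.2, 8.9]
grip_width: 0.0169
grasp_force: 59.0
```

>>> carry_out(
  plan=[
    {"dx": 0,"dy": 0.2,"dz": 0,"twist": 0,"fingers": 1},
    {"dx": 0,"dy": 0.4,"dz": 0,"twist": 0,"fingers": 1},
    {"dx": 0,"dy": 0.6,"dz": 0,"twist": 0,"fingers": 1},
    {"dx": 0,"dy": 0.8,"dz": 0,"twist": 0,"fingers": 1},
    {"dx": 0,"dy": 0.8,"dz": 0,"twist": 0,"fingers": 1},
  ],
)

```text
clock: 8.93
eef_pos: [0.6616, -0.2666, 0.0702]
tool_rot: [0.757, 0.654, -0.001, -0.0]
ft_force: [-4.6, 1.6, 9.2]
grip_width: 0.0164
grasp_force: 59.2
```

Contact: the commanded advance no longer moves the tool, and the force along the slide has risen from about 2 N to 4.6 N. I release and lift.

>>> carry_out(
  plan=[
    {"dx": 0,"dy": 0,"dz": 0,"twist": 0,"fingers": -1},
    {"dx": 0,"dy": 0,"dz": 0,"twist": 0,"fingers": -1},
    {"dx": 0,"dy": 0,"dz": 0,"twist": 0,"fingers": -1},
    {"dx": 0,"dy": 0,"dz": 0,"twist": 0,"fingers": -1},
    {"dx": 0,"dy": 0,"dz": 0,"twist": 0,"fingers": -1},
  ],
)

```text
clock: 9.35
eef_pos: [0.6624, -0.2662, 0.0677]
tool_rot: [0.757, 0.654, -0.0, -0.0]
ft_force: [-0.2, 0.5, -0.4]
grip_width: 0.0762
grasp_force: 0.0
```

>>> carry_out(
  plan=[
    {"dx": 0,"dy": 0,"dz": 0,"twist": 0,"fingers": -1},
    {"dx": 0,"dy": 0,"dz": -35,"twist": 0,"fingers": -1},
    {"dx": 0,"dy": 0,"dz": -70,"twist": 0,"fingers": -1},
    {"dx": 0,"dy": 0,"dz": -100,"twist": 0,"fingers": -1},
    {"dx": 0,"dy": 0,"dz": -130,"twist": 0,"fingers": -1},
  ],
)

```text
clock: 9.77
eef_pos: [0.6626, -0.2663, 0.2]
tool_rot: [0.757, 0.654, 0.0, 0.0]
ft_force: [0.8, -0.3, -0.1]
grip_width: 0.0853
grasp_force: 0.0
```

```bash
python3 - <<'E'
from h import *
o=bot.get_obs(); print(o["joint_pos"],o["grip_width"])
c=H0-D*.0935                     # pivot plan position (tip's along)
for L in(.06,.075,.09): print("lat",L,c+L*N)
go(c+.075*N+[0,0,.115],-8.6)
E
```

```text
[-3.82131849e-01  7.12545834e-01  6.68811018e-01  1.52652742e+00
  2.18682024e-05  1.33387922e+00] 0.08532097919091033
lat 0.06 [ 0.5283234  -0.18469306  0.086     ]
lat 0.075 [ 0.53056643 -0.16986172  0.086     ]
lat 0.09 [ 0.53280946 -0.15503037  0.086     ]
now [ 0.6626 -0.2663  0.2   ] yaw -8.32 tilt 0.03 shift [  76.3 -144.6   -1.1] twist 0.3 t 9.7667
```

>>> carry_out(
  plan=[
    {"dx": 16,"dy": -28,"dz": 0,"twist": 0,"fingers": 1},
    {"dx": 32,"dy": -58,"dz": 0,"twist": 0,"fingers": 1},
    {"dx": 48,"dy": -88,"dz": 0,"twist": 0,"fingers": 1},
    {"dx": 62,"dy": -116,"dz": 0,"twist": 0,"fingers": 1},
    {"dx": 76,"dy": -144,"dz": 0,"twist": 0,"fingers": 1},
  ],
)

```text
clock: 10.18
eef_pos: [0.5297, -0.1693, 0.1982]
tool_rot: [0.757, 0.654, 0.0, 0.0]
ft_force: [0.4, 0.1, -0.6]
grip_width: 0.0253
grasp_force: 0.0
```

>>> carry_out(
  plan=[
    {"dx": 0,"dy": 0,"dz": 0,"twist": 0,"fingers": 1},
    {"dx": 0,"dy": 0,"dz": 0,"twist": 0,"fingers": 1},
    {"dx": 0,"dy": 0,"dz": 20,"twist": 0,"fingers": 1},
    {"dx": 0,"dy": 0,"dz": 45,"twist": 0,"fingers": 1},
    {"dx": 0,"dy": 0,"dz": 65,"twist": 0,"fingers": 1},
  ],
)

```text
clock: 10.6
eef_pos: [0.533, -0.1712, 0.1329]
tool_rot: [0.757, 0.654, 0.001, 0.001]
ft_force: [0.4, 0.1, 0.4]
grip_width: 0.0002
grasp_force: 0.0
```

```bash
python3 - <<'E'
from h import *
s=camera("scene");t=camera("top"); o=bot.get_obs(); print(o["eef_pos"],o["grip_width"],o["ft_force"],(o["eef_pos"]-H0)@N,(o["eef_pos"]-H0)@D)
a=s["image"][270:410,150:290]; b=t["image"][180:320,430:570]
cv2.imwrite("pics/z5.png",np.hstack([cv2.resize(x,(400,400),interpolation=cv2.INTER_CUBIC) for x in(a,b)])[:,:,::-1])
E
```

```text
[ 0.52992421 -0.17026165  0.1299076 ] -0.0002567230222682638 [-0.90890754 -0.48074052  0.02596001] 0.0745085332049667 -0.09407519174943545
```

View pics/z5.png

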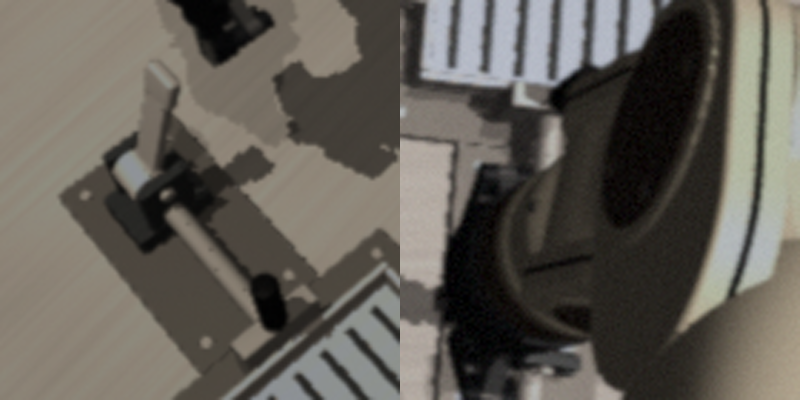

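The scene view shows the plate against the griddle edge near zoom (290,325). The lever is still open at (160,80), with the closed fingers on its +y side at (230,50). I now push the lever over.

>>> carry_out(
  plan=[
    {"dx": -16,"dy": 0,"dz": -2,"twist": 0,"fingers": 1},
    {"dx": -26,"dy": 0,"dz": -4,"twist": 0,"fingers": 1},
    {"dx": -37,"dy": 0,"dz": -6,"twist": 0,"fingers": 1},
    {"dx": -48,"dy": 0,"dz": -7,"twist": 0,"fingers": 1},
    {"dx": -59,"dy": 0,"dz": -7,"twist": 0,"fingers": 1},
  ],
)

```text
clock: 11.12
eef_pos: [0.5234, -0.2302, 0.1417]
tool_rot: [0.757, 0.654, 0.001, 0.001]
ft_force: [-0.6, 0.6, 0.5]
grip_width: 0.0002
grasp_force: 0.3
```

```bash
python3 - <<'E'
from h import *
o=bot.get_obs(); print(o["eef_pos"],o["ft_force"],(o["eef_pos"]-H0)@N,(o["eef_pos"]-H0)@D)
s=camera("scene");cv2.imwrite("pics/z6.png",cv2.resize(s["image"][270:410,150:290],(560,560),interpolation=cv2.INTER_CUBIC)[:,:,::-1])
E
```

```text
[ 0.52340304 -0.23019233  0.14169009] [-0.60979068  0.5569032   0.46465671] 0.014276539291681834 -0.09156129012473672
```

View pics/z6.png

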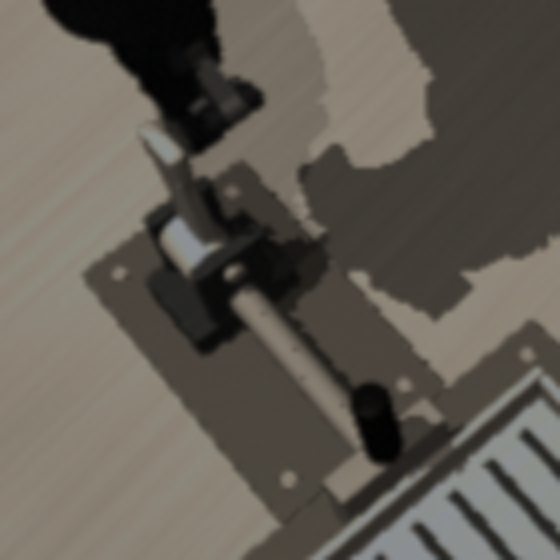

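The lever follows the finger: its tip has moved to scene pixel (191,305) and it is now about upright. I continue along the arc.

>>> carry_out(
  plan=[
    {"dx": -10,"dy": 0,"dz": 0,"twist": 0,"fingers": 1},
    {"dx": -20,"dy": 0,"dz": 2,"twist": 0,"fingers": 1},
    {"dx": -29,"dy": 0,"dz": 5,"twist": 0,"fingers": 1},
    {"dx": -38,"dy": 0,"dz": 8,"twist": 0,"fingers": 1},
    {"dx": -46,"dy": 0,"dz": 13,"twist": 0,"fingers": 1},
  ],
)

```text
clock: 11.58
eef_pos: [0.5159, -0.275, 0.1273]
tool_rot: [0.757, 0.654, 0.0, 0.0]
ft_force: [0.2, 1.0, 3.8]
grip_width: -0.0004
grasp_force: 1.4
```

```bash
python3 - <<'E'
from h import *
o=bot.get_obs(); print(o["eef_pos"],o["ft_force"],(o["eef_pos"]-H0)@N,(o["eef_pos"]-H0)@D)
E
```

```text
[ 0.51591897 -0.27500382  0.1273054 ] [0.19858322 0.98698707 3.78490778] -0.03115024252522081 -0.09226030630804781
```

>>> carry_out(
  plan=[
    {"dx": -6,"dy": 0,"dz": 4,"twist": 0,"fingers": 1},
    {"dx": -11,"dy": 0,"dz": 9,"twist": 0,"fingers": 1},
    {"dx": -15,"dy": 0,"dz": 14,"twist": 0,"fingers": 1},
    {"dx": -19,"dy": 0,"dz": 19,"twist": 0,"fingers": 1},
    {"dx": -22,"dy": 0,"dz": 24,"twist": 0,"fingers": 1},
  ],
)

```text
clock: 12.0
eef_pos: [0.5128, -0.2967, 0.1031]
tool_rot: [0.757, 0.654, -0.0, 0.001]
ft_force: [-0.0, 0.8, 4.7]
grip_width: 0.0002
grasp_force: 1.9
```

>>> carry_out(
  plan=[
    {"dx": -2,"dy": 0,"dz": 5,"twist": 0,"fingers": 1},
    {"dx": -4,"dy": 0,"dz": 10,"twist": 0,"fingers": 1},
    {"dx": -6,"dy": 0,"dz": 15,"twist": 0,"fingers": 1},
    {"dx": -8,"dy": 0,"dz": 20,"twist": 0,"fingers": 1},
    {"dx": -8,"dy": 0,"dz": 20,"twist": 0,"fingers": 1},
  ],
)

```text
clock: 12.42
eef_pos: [0.5106, -0.3034, 0.0815]
tool_rot: [0.757, 0.654, -0.0, -0.001]
ft_force: [-0.6, -0.5, -0.2]
grip_width: 0.0001
grasp_force: 0.0
```

```bash
python3 - <<'E'
from h import *
o=bot.get_obs(); print(o["eef_pos"],o["ft_force"],(o["eef_pos"]-H0)@N,(o["eef_pos"]-H0)@D)
E
```

```text
[ 0.51059507 -0.30339342  0.08145577] [-0.63111511 -0.54631144 -0.15290204] -0.060016743645775486 -0.09327909657547154
```

>>> carry_out(
  plan=[
    {"dx": -2,"dy": 0,"dz": 3,"twist": 0,"fingers": 1},
    {"dx": -3,"dy": 0,"dz": 5,"twist": 0,"fingers": 1},
    {"dx": -3,"dy": 0,"dz": 7,"twist": 0,"fingers": 1},
    {"dx": -3,"dy": 0,"dz": 8,"twist": 0,"fingers": 1},
    {"dx": -3,"dy": 0,"dz": 9,"twist": 0,"fingers": 1},
  ],
)

```text
clock: 12.83
eef_pos: [0.5109, -0.3069, 0.0741]
tool_rot: [0.757, 0.654, -0.0, -0.0]
ft_force: [-1.3, -0.1, 0.6]
grip_width: -0.0001
grasp_force: 0.4
```

>>> carry_out(
  plan=[
    {"dx": 0,"dy": 0,"dz": 1,"twist": 0,"fingers": 1},
    {"dx": 0,"dy": 0,"dz": 2,"twist": 0,"fingers": 1},
    {"dx": 0,"dy": 0,"dz": 3,"twist": 0,"fingers": 1},
    {"dx": 0,"dy": 0,"dz": 3,"twist": 0,"fingers": 1},
    {"dx": 0,"dy": 0,"dz": 3,"twist": 0,"fingers": 1},
  ],
)

```text
clock: 13.25
eef_pos: [0.5112, -0.3071, 0.0726]
tool_rot: [0.757, 0.654, -0.0, 0.001]
ft_force: [-2.5, 1.4, 6.4]
grip_width: -0.0002
grasp_force: 3.4
```

>>> carry_out(
  plan=[
    {"dx": 0,"dy": 0,"dz": 1,"twist": 0,"fingers": 1},
    {"dx": 0,"dy": 0,"dz": 2,"twist": 0,"fingers": 1},
    {"dx": 0,"dy": 0,"dz": 2,"twist": 0,"fingers": 1},
    {"dx": 0,"dy": 0,"dz": 2,"twist": 0,"fingers": 1},
    {"dx": 0,"dy": 0,"dz": 2,"twist": 0,"fingers": 1},
  ],
)

```text
clock: 13.67
eef_pos: [0.5114, -0.3073, 0.0718]
tool_rot: [0.757, 0.654, 0.0, 0.001]
ft_force: [-4.1, 2.7, 13.4]
grip_width: -0.0001
grasp_force: 6.4
```

>>> carry_out(
  plan=[
    {"dx": 0,"dy": 0,"dz": -20,"twist": 0,"fingers": 1},
    {"dx": 0,"dy": 0,"dz": -50,"twist": 0,"fingers": 1},
    {"dx": 0,"dy": 0,"dz": -85,"twist": 0,"fingers": 1},
    {"dx": 0,"dy": 0,"dz": -120,"twist": 0,"fingers": 1},
    {"dx": 0,"dy": 0,"dz": -150,"twist": 0,"fingers": 1},
  ],
)

```text
clock: 14.08
eef_pos: [0.5114, -0.3073, 0.2218]
tool_rot: [0.757, 0.654, 0.0, 0.001]
ft_force: [-0.0, -0.8, -0.1]
grip_width: -0.0003
grasp_force: 0.0
```

>>> carry_out(
  plan=[
    {"dx": 0,"dy": -30,"dz": 0,"twist": 0,"fingers": 1},
    {"dx": 0,"dy": -60,"dz": 0,"twist": 0,"fingers": 1},
    {"dx": 0,"dy": -90,"dz": 0,"twist": 0,"fingers": 1},
    {"dx": 0,"dy": -120,"dz": 0,"twist": 0,"fingers": 1},
    {"dx": 0,"dy": -150,"dz": 0,"twist": 0,"fingers": 1},
  ],
)

```text
clock: 14.5
eef_pos: [0.3615, -0.2851, 0.2193]
tool_rot: [0.757, 0.654, -0.0, 0.001]
ft_force: [0.4, -0.5, 0.8]
grip_width: -0.0001
grasp_force: 0.0
```

```bash
python3 - <<'E'
from h import *
s=camera("scene");t=camera("top")
a=s["image"][290:430,150:290]; b=t["image"][190:330,430:570]
cv2.imwrite("pics/z7.png",np.hstack([cv2.resize(x,(400,400),interpolation=cv2.INTER_CUBIC) for x in(a,b)])[:,:,::-1])
tip=H0-.0935*D-.0957*N; tip[2]=.070
print((proj(s,tip)-[150,290])*400/140,(proj(t,tip)-[430,190])*400/140+[400,0])
E
```

```text
[ 21.44205513 193.23138484] [709.8879436  317.72561054]
```

View pics/z7.png

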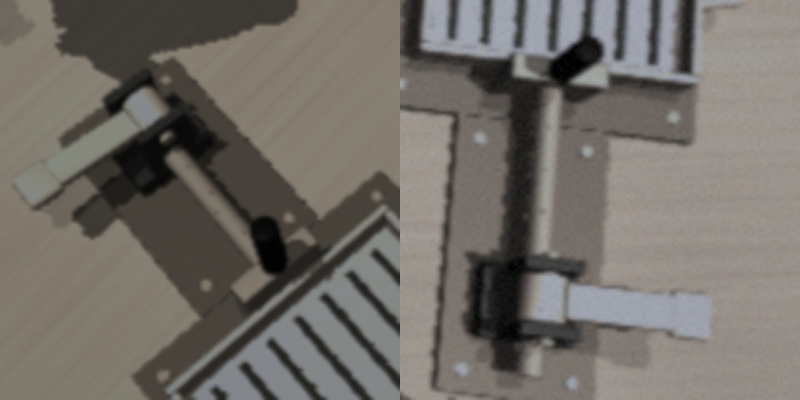

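The lever lies fully down: its tip is at zoom (22,190) in the scene view and (710,316) in the top view, matching the predicted closed tip. The plate rests on the griddle edge and the griddle hasn't moved. The arm is clear, so I hand in.

```bash
python3 -c "
from workcell import job_done
print(job_done())"
```

```text
the job is handed in; nothing more can be done
None
```

The stop is against the griddle, the cam lever is pressed fully down, the griddle showed no visible movement, and the job was handed in at about 14.6 s with the arm clear; no verdict was returned.

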